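# Collect the washed espresso-machine parts from the washer's catch tray into the tote

### The job

The parts washer has finished: take the brass ball valve, the brass nipple and the steel steam tip out of its catch tray, lift the black knob out of its moulded nest there, and put them in the grey tote, both brass pieces in the bay with the yellow mat, the steel tip and the knob in the bay with the blue mat. Lower each piece into its bay rather than dropping it from high above the tote, and do not let one down on the table on the way. The black rubber gasket needs another wash, so leave it lying in the tray, and do not move or knock over anything else on the table.

Things in the scene. Friction and masses are not known exactly. Their poses are not given: they have to be found in the camera images.
- washer: Parts washer, fixed: steel catch tray, grey housing behind. Origin on the table under the tray's centre; x points to the housing, y left. Tray inside 216 (x) by 290 mm (y), floor 26 mm above the table, walls 4 mm thick, rim at 62 mm. Chute at x 105 to 172, y +-87, up to 90 mm high; housing x 169 to 275, y +-113, 180 mm high. A white nest block stands in the tray.
- nest (a point): Centre of the mouth of the round pocket in the white nest block in the tray: block 64 mm square, its top 18 mm above the tray floor (44 mm above the table), pocket 45 mm in diameter and 12 mm deep. At (-50, 0, 44) mm in the washer's frame. The black knob stands in it.
- tote: Grey open tote, fixed, outside 260 mm (x) by 180 mm (y) by 60 mm high (rolled rim to 62 mm), walls and floor 4 mm thick; a wall across x = 0 parts it into two bays, each 124 mm (x) by 172 mm (y) inside. Origin on the table under its centre.
- yellow_mat: Yellow mat 112 x 158 x 2 mm, fixed on the floor of one bay of the tote, which bay varies; origin at the centre of its underside, 4 mm above the table; axes as the tote's.
- blue_mat: Blue mat, same size, in the other bay; origin and axes likewise.
- ball_valve: Brass ball valve with a red lever, 38 x 119 x 56 mm. Origin on its underside. The brass body fills x = +-19, y = -9 to 60, z = 0 to 38 mm; the lever lies over it, 16 mm wide, y = -60 to 38, z = 48 to 51 mm (stem nut to 56). Take the body across x, fingers either side of the lever. Lies in the back of the tray.
- valve_body (a point): Centre of the ball valve's brass body, at (0, 25.5, 19) mm in its frame, axes as ball_valve.
- brass_nipple: Brass hex nipple, lying, 26 mm (x) by 48 mm (y, its length) by 30 mm high; origin at the centre of its underside.
- steam_tip: Steel steam wand tip, lying, 21 mm (x) by 59 mm (y, its length) by 21 mm high; origin at the centre of its underside.
- black_knob: Black control knob with a light cap, 40 mm in diameter, 33 mm high, standing in the nest pocket, 21 mm of it above the block; origin at the centre of its underside.
- gasket: Black rubber ring gasket, 72 mm in diameter, 8 mm thick, lying in the tray; to be left there. Origin at the centre of its underside.
- canister: White tub with a screw lid, bystander, 74 mm in diameter, 200 mm high, at the back right of the washer (a fixed 278 mm high spray bottle stands right of it, beyond 0.77 m from the robot); origin at the centre of its underside.
- cup: Blue cup, bystander, 61 x 89 x 52 mm, near the robot on the right; origin on its underside. Left of it, within 0.39 m of the robot, stands a fixed steel milk pitcher, 104 mm high.
- tamper: Coffee tamper with black grip, bystander, 58 mm in diameter, 90 mm high, near the robot; origin at the centre of its underside.
- box_cutter: Yellow box cutter, bystander, 22 x 176 x 19 mm, lying near the robot on the left; origin on its underside.
There are look-alikes about, which are no part of the job. What is shaped like the steam_tip but purple is not meant.

How it is judged:
At the end, for the whole second after the job is handed in: Ball valve (body centre) and brass nipple lie in the yellow-mat bay, steam tip and black knob in the blue-mat bay: each within 61 mm (x) and 83 mm (y) of its mat's centre and less than 50 mm above its underside, released and at rest; gasket and bystanders where they were (x of valve_body in the frame of yellow_mat between -0.061 and 0.061 m and y of valve_body in the frame of yellow_mat between -0.083 and 0.083 m and z of valve_body in the frame of yellow_mat between -0.004 and 0.05 m and linear speed of each of ball_valve, brass_nipple, steam_tip, black_knob below 0.02 m/s and contact force between the fingers and ball_valve below 0.05 N and x of brass_nipple in the frame of yellow_mat between -0.061 and 0.061 m and y of brass_nipple in the frame of yellow_mat between -0.083 and 0.083 m and z of brass_nipple in the frame of yellow_mat between -0.004 and 0.05 m and contact force between the fingers and brass_nipple below 0.05 N and x of steam_tip in the frame of blue_mat between -0.061 and 0.061 m and y of steam_tip in the frame of blue_mat between -0.083 and 0.083 m and z of steam_tip in the frame of blue_mat between -0.004 and 0.05 m and contact force between the fingers and steam_tip below 0.05 N and x of black_knob in the frame of blue_mat between -0.061 and 0.061 m and y of black_knob in the frame of blue_mat between -0.083 and 0.083 m and z of black_knob in the frame of blue_mat between -0.004 and 0.05 m and contact force between the fingers and black_knob below 0.05 N); the robot touches nothing.
It fails at once if a bystander (tub, cup, tamper or box cutter) shifted by more than 20 mm or knocked over (distance of any of canister, cup, tamper, box_cutter from where it was at the start of the episode above 0.02 m or angle between any of canister, cup, tamper, box_cutter's own z axis and vertical above 0.35 rad).
It fails at once if the gasket shifted by more than 25 mm (distance of gasket from where it was at the start of the episode above 0.025 m).
It fails at once if a part let fall (touching nothing) with its underside more than 110 mm above the table, some 50 mm above the tote's rim ((height (world z) of ball_valve above 0.11 m and contact force between ball_valve and anything else below 0.001 N) or (height (world z) of brass_nipple above 0.11 m and contact force between brass_nipple and anything else below 0.001 N) or (height (world z) of steam_tip above 0.11 m and contact force between steam_tip and anything else below 0.001 N) or (height (world z) of black_knob above 0.11 m and contact force between black_knob and anything else below 0.001 N)).
It fails at once if a part put or dropped on the table outside the tray and tote (height (world z) of any of ball_valve, brass_nipple, steam_tip, black_knob below 0.0035 m).
It also fails if it takes over 72 s, if anything falls off the work surface, if the arm or the gripper's body presses on something with over 40 N, if the wrist force passes 120 N, or if a joint passes its speed limit or range.

### The arm

A 6-joint arm with a two-finger parallel gripper is mounted at the origin on a cart in front of the work surface, level with it; the furniture and walls round the work are solid. World frame = base frame: x ahead of the robot, y to its left, z up, the work surface at z = 0. Lengths are in m, angles in rad, forces in N, time in s.
With the tool pointing down it reaches from about 0.4 to 0.825 m from the base axis. Payload 7 kg.
Tool frame: the origin (TCP) lies at the very end of the fingers, on their centre line; the grasp point (between the pads) lies 19 mm behind it; z points along the fingers, x is the direction in which the jaws open and shut, and the axes are right-handed (so a half turn about z gives the same grasp; the last joint's range is limited). The gripper opens to 88 mm and grips with 3 to 60 N. Pads are 19 mm wide; open, the fingers measure 130 mm over their backs; the gripper's body (78 mm by 193 mm) begins 47 mm behind the grasp point.
Start: joints at [-0.957, 0.359, 0.012, 0, -1.224, -0.288], TCP at [0.216, -0.639, 0.227] pointing down, gripper open.
Joint ranges: [-3.07, 3.07], [-1.43, 2.12], [-1.02, 1.25], [-3.03, 1.67], [-3.05, -0], [-3.03, 3.03]. Speed limits (rad/s): [2.39, 2.39, 3.01, 3.14, 3.14, 3.14].

### API

Orientations are given as [roll, pitch, yaw] about the fixed x, y, z axes, in that order (R = Rz(yaw) Ry(pitch) Rx(roll)).
In Python, from station import telemetry, grab_frame, arm, regions_of, pinpoint gives the robot as it stands. The module is installed in compiled form; this text tells all that it offers.
- The arm moves only by the shell command python3 -m inch 'ROWS' [FORCE]. ROWS is text: rows parted by semicolons, each of 7 numbers parted by spaces: the opening, from 0 (shut) to 1 (fully open), then the shift along the world's x, y, z in cm, then the turn, a rotation vector about the world's x, y, z in degrees. A call has 1 to 12 rows; each row is the pose to reach, as a shift and turn from the pose measured when the call began; what a row does not reach only later rows make up. A row lasts 1/8 s, in which the tool goes at most 62.5 mm and 10.7 degrees, less where a joint would pass 70% of its speed; a pose out of reach is approached as far as the arm can. A call with a gripper value outside its range is refused whole. The fingers move at their own pace and stop on an object; FORCE is the grip in N (left out, the last holds). Time passes only in rows, so rows that repeat a pose let the fingers close. It gives the time, the measured TCP pose, the force and the opening at its end, in the units of the state.
- telemetry.get_state(): the state, without advancing time (a new reading comes with each control period).
- grab_frame(name): name is "scene" or "top" or "wrist"; returns a dict with "pixels" (420x560x3 uint8, red, green, blue), "fx", "fy", "cx", "cy" (pixels), "R" (3x3) and "t" (3): a world point X has camera coordinates R X + t. Camera axes: x right, y down, z forward; pixel columns grow to the right and rows downward; lengths in m; the calibration is good to about 2 mm. A picture is of the moment at which its call begins. There is no depth.
- arm.job_done(): hands the job in, once; it reports no verdict.
Trained networks look in the newest picture that a camera, given by its name, has taken for a name from the list of things; names that differ only in an ending like _2 or _b are one class to them, and where a whole thing is asked for, a point or a joint stands for the part that bears it (a point fixed in the world has none). Each returns a list of dicts, best first, with "p" (0 to 1); they miss things now and then, are a little off and sometimes report something else, mostly with a low value. They report only what shows in the picture. A call takes as long as a camera call. They do not tell look-alikes from the thing itself.
- regions_of(camera, name): "pixels" (420x560 bool, what is visible of it) and "bbox" ([left, top, right, bottom] in pixels, round what is visible of it).
- pinpoint(camera, name): "location" ([column, row] in pixels: a listed point, or the origin of a listed thing).
The state is a dict: "t": time; "q": joint angles; "qd": joint speeds; "joint_efforts": joint torques, N m; "eef_pos": TCP position; "ee_rot": TCP orientation; "force": force on the tool from outside, world axes, zero at the start; "moment": the same for the moment, N m; "width": finger opening in m.
Only numpy, scipy, OpenCV 4.12 (cv2) and the standard library are available. Lean on these libraries where they do the work, as an engineer would, in place of code of your own. Each camera call takes 0.05 s, during which the arm holds its last target. There are 200 camera calls.

## Working session

There is one attempt and no reset: what is moved stays moved. The work goes in short steps, Python scripts to look and compute and a shell command to move; the robot and the scene stay as the last step left them, time stands still between calls to the robot, and variables do not carry over. Pictures are saved under pics/ and viewed, about 8 in all and at most 12, crops included, and the job is handed in when it is done.

```bash
mkdir -p pics; cat > h.py <<'E'
import numpy as np, cv2
from station import telemetry, grab_frame, arm, regions_of, pinpoint
def ray(f,uv,z):
    d=f["R"].T@np.array([(uv[0]-f["cx"])/f["fx"],(uv[1]-f["cy"])/f["fy"],1.]); o=-f["R"].T@f["t"]
    return o+d*(z-o[2])/d[2]
def proj(f,X):
    c=f["R"]@np.array(X)+f["t"]; return [f["fx"]*c[0]/c[2]+f["cx"],f["fy"]*c[1]/c[2]+f["cy"]]
def save(f,n,box=None,s=1):
    p=f["pixels"][:,:,::-1]
    if box: p=p[box[1]:box[3],box[0]:box[2]]
    cv2.imwrite("pics/"+n,cv2.resize(p,None,fx=s,fy=s,interpolation=cv2.INTER_CUBIC))
E
python3 - <<'E'
from h import *
s=telemetry.get_state();print(s)
H=dict(washer=0,nest=.044,tote=0,yellow_mat=.004,blue_mat=.004,ball_valve=.026,valve_body=.045,brass_nipple=.026,steam_tip=.026,black_knob=.032,gasket=.026,canister=0,cup=0,tamper=0,box_cutter=0)
for c in ["top","scene"]:
    f=grab_frame(c); save(f,c+"0.png",None,1.4)
    print(c,-f["R"].T@f["t"])
    for n,z in H.items():
        for d in pinpoint(c,n)[:3]:
            if d["p"]>.2: print(n,round(d["p"],2),np.round(d["location"]),np.round(ray(f,d["location"],z),3))
E
```

```text
{'t': 0.0, 'q': array([-9.56876349e-01,  3.59425113e-01,  1.10936722e-02, -3.47674269e-04,
       -1.22408112e+00, -2.88133009e-01]), 'qd': array([-0.0020649 , -0.00045556, -0.0003977 ,  0.00179432, -0.0013186 ,
        0.00068454]), 'joint_efforts': array([ 2.29201636e-03, -5.82713521e+01,  2.93057370e+01,  6.99725837e+00,
        6.87906679e-03, -1.13666247e-04]), 'eef_pos': array([ 0.2158893 , -0.63905355,  0.22561355]), 'ee_rot': array([-3.14144670e+00, -1.64248390e-03,  1.89646477e+00]), 'force': array([ 0.30466016, -0.40547116, -0.192359  ]), 'moment': array([-0.018168  ,  0.02276795, -0.02876518]), 'width': 0.08757805511646773}
top [0.32380886 0.06395738 1.16551366]
washer 0.74 [258. 214.] [0.541 0.142 0.   ]
nest 0.8 [257. 228.] [0.496 0.138 0.044]
tote 0.91 [404. 222.] [ 0.531 -0.25   0.   ]
tote 0.72 [222. 224.] [0.512 0.234 0.   ]
yellow_mat 0.71 [414. 200.] [ 0.589 -0.276  0.004]
blue_mat 0.64 [402. 244.] [ 0.469 -0.241  0.004]
ball_valve 0.56 [241. 193.] [0.591 0.185 0.026]
ball_valve 0.54 [414. 200.] [ 0.583 -0.269  0.026]
valve_body 0.76 [231. 188.] [0.601 0.21  0.045]
[... 895 characters left out ...]
[370. 200.] [ 0.463 -0.244  0.004]
ball_valve 0.72 [242. 234.] [0.587 0.182 0.026]
ball_valve 0.6 [272. 244.] [0.496 0.143 0.026]
valve_body 0.56 [230. 231.] [0.602 0.211 0.045]
brass_nipple 0.46 [246. 255.] [0.509 0.225 0.026]
steam_tip 0.62 [281. 212.] [0.588 0.033 0.026]
steam_tip 0.45 [176. 234.] [0.712 0.327 0.026]
steam_tip 0.37 [279. 171.] [ 0.762 -0.106  0.026]
black_knob 0.62 [280. 213.] [0.581 0.041 0.032]
black_knob 0.48 [272. 244.] [0.492 0.146 0.032]
gasket 0.77 [296. 232.] [0.491 0.058 0.026]
canister 0.78 [280. 171.] [ 0.784 -0.132  0.   ]
tamper 0.88 [294. 292.] [0.341 0.196 0.   ]
box_cutter 0.95 [259. 331.] [0.307 0.339 0.   ]
box_cutter 0.71 [243. 232.] [0.615 0.16  0.   ]
```

View pics/top0.png

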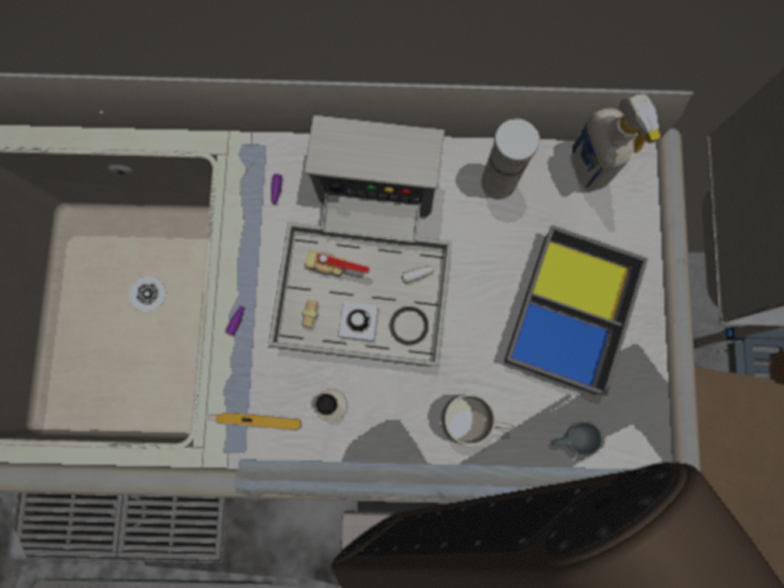

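View pics/scene0.png

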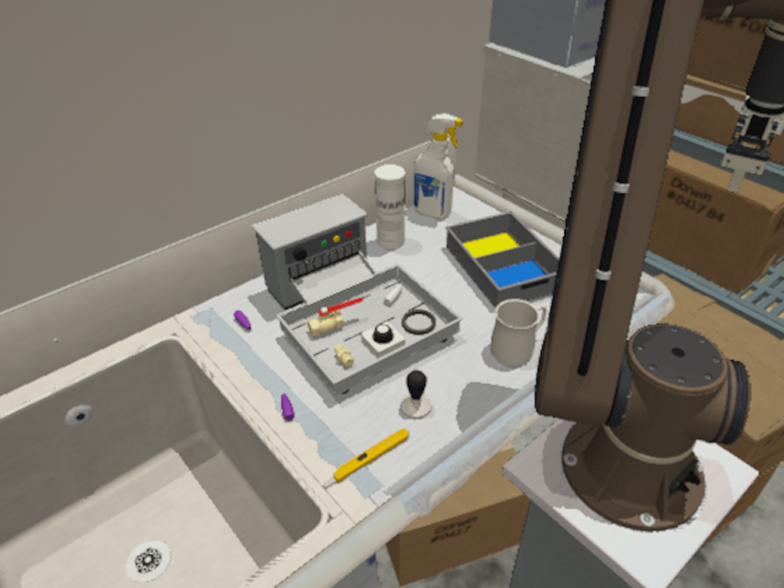

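Top view: the tray holds the valve (335,263), nipple (310,313), knob in its nest (358,320), gasket (408,325) and grey steel tip (417,273). The purple look-alike tips lie outside the tray at (276,188) and (235,320). In the tote, yellow is at the far end (580,282) and blue at the near end (560,345).

```bash
python3 - <<'E'
from h import *
f=grab_frame("top")
for nm,c,w in [("tray",[(289,227),(450,243),(437,363),(271,348)],0),("tote",[(553,229),(645,260),(598,392),(508,360)],0)]:
    P=np.array([ray(f,(u/1.4,v/1.4),.062)[:2] for u,v in c]); print(nm,P.round(3).tolist(),P.mean(0).round(3))
    a=(P[0]+P[1]-P[2]-P[3]); print(" yaw deg",np.degrees(np.arctan2(a[1],a[0])).round(1), np.linalg.norm(a)/2)
    b=(P[0]+P[3]-P[1]-P[2]); print(" yaw(y) ",np.degrees(np.arctan2(-b[0],b[1])).round(1),np.linalg.norm(b)/2)
for n,z in [("ball_valve",.05),("brass_nipple",.041),("steam_tip",.036),("black_knob",.06),("gasket",.03),("yellow_mat",.006),("blue_mat",.006)]:
    for d in regions_of("top",n)[:3]:
        ys,xs=np.nonzero(d["pixels"])
        P=np.array([ray(f,(x,y),z)[:2] for x,y in zip(xs,ys)]); m=P.mean(0); w,V=np.linalg.eigh(np.cov(P.T)); v=V[:,1]
        print(n,round(d["p"],2),d["bbox"],m.round(3),"axis deg",np.degrees(np.arctan2(v[1],v[0])).round(),np.sqrt(w*12).round(3))
E
```

```text
tray [[0.663, 0.275], [0.64, -0.023], [0.419, -0.002], [0.438, 0.294]] [0.54  0.136]
 yaw deg -5.1 0.22372323047307985
 yaw(y)  -4.0 0.29746822098378567
tote [[0.672, -0.213], [0.617, -0.381], [0.375, -0.287], [0.427, -0.128]] [ 0.523 -0.252]
 yaw deg -20.2 0.2590929679568248
 yaw(y)  -18.2 0.17157377500687135
ball_valve 0.89 [218.9, 181.1, 266.5, 197.5] [0.597 0.195] axis deg 82.0 [0.032 0.102]
ball_valve 0.51 [345.7, 83.6, 384.4, 140.1] [ 0.816 -0.134] axis deg 158.0 [0.072 0.158]
ball_valve 0.3 [192.6, 83.9, 322.8, 261.5] [0.641 0.133] axis deg 177.0 [0.282 0.46 ]
brass_nipple 0.56 [212.4, 214.9, 223.2, 235.7] [0.505 0.233] axis deg 171.0 [0.023 0.046]
steam_tip 0.59 [160.0, 218.5, 172.2, 238.0] [0.489 0.369] axis deg 161.0 [0.02  0.049]
steam_tip 0.52 [190.5, 125.0, 202.4, 146.3] [0.748 0.311] axis deg 176.0 [0.02  0.056]
steam_tip 0.44 [289.0, 190.9, 308.2, 205.8] [0.587 0.038] axis deg 110.0 [0.02  0.055]
black_knob 0.73 [275.4, 220.3, 308.1, 246.4] [0.483 0.049] axis deg 133.0 [0.067 0.084]
black_knob 0.62 [248.5, 223.4, 262.9, 236.5] [0.492 0.143] axis deg -146.0 [0.031 0.035]
gasket 0.52 [278.5, 217.7, 307.7, 247.2] [0.497 0.051] axis deg -160.0 [0.073 0.08 ]
yellow_mat 0.66 [382.2, 170.0, 450.3, 229.7] [ 0.588 -0.276] axis deg 72.0 [0.105 0.156]
yellow_mat 0.57 [190.9, 82.6, 322.3, 259.0] [0.654 0.135] axis deg 177.0 [0.294 0.478]
blue_mat 0.88 [368.1, 214.9, 433.6, 275.7] [ 0.465 -0.234] axis deg 71.0 [0.111 0.159]
```

```bash
python3 -m inch '1 3 16 5 0 0 10;1 10 30 5 0 0 30;1 20 45 5 0 0 40;1 28 60 5 0 0 50;1 32 78 5 0 0 63;1 32 78 5 0 0 63;1 32 78 5 0 0 63;1 32 78 5 0 0 63;1 32 78 5 0 0 63;1 32 78 5 0 0 63;1 32 78 5 0 0 63;1 32 78 5 0 0 63' 25
```

```text
t: 3.5
eef_pos: [0.4985, 0.0519, 0.2743]
ee_rot: [3.141, 0.001, 2.997]
force: [1.3, -0.6, 0.6]
width: 0.0877
```

```bash
python3 -m inch '1 3.5 8.5 0 0 0 0;1 3.5 8.5 0 0 0 0;1 3.5 8.5 0 0 0 0;1 3.5 8.5 0 0 0 0' 25
cat > look.py <<'E'
from h import *
import sys
H=dict(ball_valve=.05,brass_nipple=.041,steam_tip=.036,black_knob=.063,gasket=.03,nest=.044,valve_body=.045,tote=0,yellow_mat=.006,blue_mat=.006)
def look(name,names,s=1.4):
    f=grab_frame("wrist"); save(f,name,None,s); st=telemetry.get_state(); print(st["t"],st["eef_pos"].round(4),st["ee_rot"].round(3))
    for n in names:
        z=H[n]
        for d in regions_of("wrist",n)[:2]:
            ys,xs=np.nonzero(d["pixels"])
            if d["p"]<.3 or len(xs)<20: continue
            P=np.array([ray(f,(x,y),z)[:2] for x,y in zip(xs,ys)]); w,V=np.linalg.eigh(np.cov(P.T)); v=V[:,1]
            r=cv2.minAreaRect(P.astype(np.float32)*1000)
            print(n,round(d["p"],2),np.round(d["bbox"]),"mean",P.mean(0).round(4),"axis",np.degrees(np.arctan2(v[1],v[0])).round(1),"rect",np.round(r[0]),np.round(r[1]))
        for d in pinpoint("wrist",n)[:2]:
            if d["p"]>.3: print("  pt",n,round(d["p"],2),np.round(d["location"]),ray(f,d["location"],{"ball_valve":.026,"brass_nipple":.026,"steam_tip":.026,"black_knob":.032,"gasket":.026}.get(n,z)).round(4))
    return f
E
python3 - <<'E'
from look import *
look("w1.png",["ball_valve","brass_nipple","steam_tip","black_knob","gasket","nest","valve_body"])
E
```

```text
t: 4.0
eef_pos: [0.5331, 0.1363, 0.2742]
ee_rot: [3.141, 0.001, 2.997]
force: [-0.4, 0.1, 0.6]
width: 0.0879
4.05 [0.5331 0.136  0.2744] [3.141e+00 1.000e-03 2.996e+00]
ball_valve 0.69 [221. 174. 255. 271.] mean [0.5957 0.1937] axis 79.2 rect [595. 186.] [118.  37.]
  pt ball_valve 0.55 [238. 211.] [0.5978 0.1791 0.026 ]
brass_nipple 0.78 [298. 234. 343. 258.] mean [0.5029 0.2311] axis 168.4 rect [503. 232.] [31. 50.]
  pt brass_nipple 0.64 [319. 240.] [0.5034 0.2316 0.026 ]
steam_tip 0.84 [204.  57. 244. 116.] mean [0.585  0.0352] axis 108.4 rect [586.  34.] [22. 60.]
  pt steam_tip 0.85 [225.  88.] [0.5853 0.0347 0.026 ]
  pt steam_tip 0.47 [333. 319.] [0.4975 0.3522 0.026 ]
black_knob 0.76 [302. 155. 340. 191.] mean [0.493  0.1381] axis 114.4 rect [493. 138.] [38. 40.]
  pt black_knob 0.7 [319. 171.] [0.4925 0.1422 0.032 ]
gasket 0.9 [284.  53. 344. 124.] mean [0.4869 0.047 ] axis 89.4 rect [487.  49.] [73. 71.]
nest 0.75 [  1.  16. 389. 296.] mean [0.6235 0.1129] axis 177.3 rect [655. 129.] [317. 467.]
  pt nest 0.76 [320. 171.] [0.4924 0.14   0.044 ]
valve_body 0.9 [225. 174. 256. 271.] mean [0.5965 0.1954] axis 79.6 rect [595. 188.] [120.  39.]
  pt valve_body 0.79 [241. 237.] [0.5966 0.2067 0.045 ]
```

View pics/w1.png

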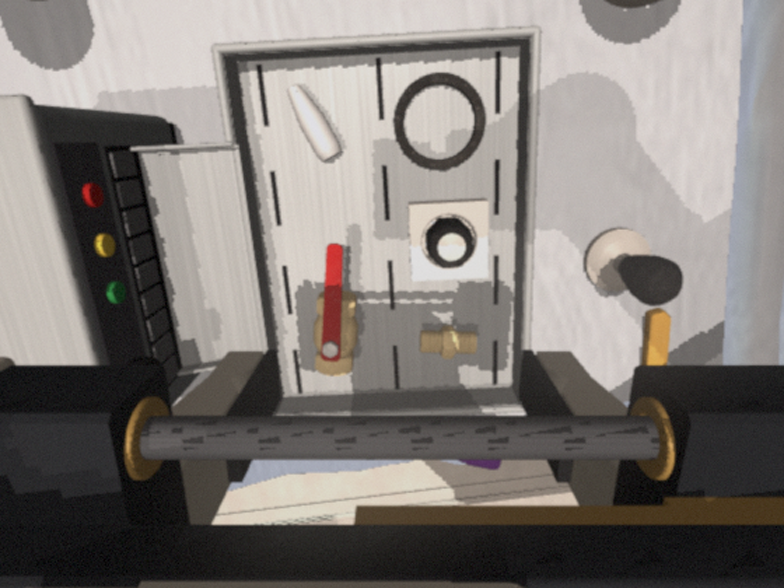

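The wrist view shows the valve (333,310), with the red lever pointing up-image, the nipple (448,342), knob (448,240), gasket (440,120) and steel tip (315,123). Everything matches the estimates. I'll take the valve first, at body centre (0.598, 0.207).

```bash
python3 -m inch '0.61 6.5 7.1 -10 0 0 -1;0.61 6.5 7.1 -15 0 0 -1;0.61 6.5 7.1 -17 0 0 -1;0.61 6.5 7.1 -17 0 0 -1;0.61 6.5 7.1 -17 0 0 -1' 45
python3 - <<'E'
from look import *
look("w2.png",["ball_valve","valve_body"])
E
```

```text
t: 5.38
eef_pos: [0.5986, 0.2079, 0.1043]
ee_rot: [-3.141, 0.001, 2.98]
force: [0.9, 1.0, 0.2]
width: 0.0537
5.425 [0.5992 0.2081 0.1059] [3.14e+00 3.00e-03 2.98e+00]
  pt ball_valve 0.73 [285. 182.] [0.5941 0.1821 0.026 ]
valve_body 0.73 [255.  87. 318. 280.] mean [0.5946 0.1909] axis 76.9 rect [594. 185.] [128.  38.]
  pt valve_body 0.88 [282. 223.] [0.5996 0.2054 0.045 ]
```

View pics/w2.png

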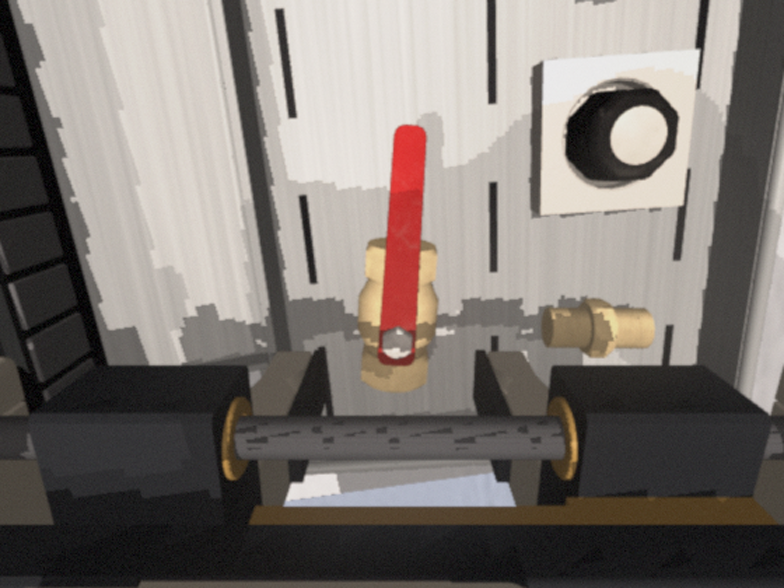

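The valve is centred between the fingers (body at about (398,305)). I'll descend and grip.

```bash
python3 -m inch '0.61 0 -0.1 -4 0 0 -2;0.61 0 -0.1 -7.2 0 0 -2;0.61 0 -0.1 -7.2 0 0 -2;0.61 0 -0.1 -7.2 0 0 -2;0 0 -0.1 -7.2 0 0 -2;0 0 -0.1 -7.2 0 0 -2;0 0 -0.1 -7.2 0 0 -2;0 0 -0.1 -7.2 0 0 -2' 45
python3 -m inch '0 0 0 2 0 0 0;0 0 0 6 0 0 0;0 0 0 12 0 0 0;0 0 0 14 0 0 0;0 0 0 14 0 0 0'
```

```text
t: 6.62
eef_pos: [0.5998, 0.2076, 0.036]
ee_rot: [3.137, 0.005, 2.945]
force: [-0.8, -0.7, 6.9]
width: 0.0381
t: 7.25
eef_pos: [0.6003, 0.208, 0.1776]
ee_rot: [3.135, 0.007, 2.945]
force: [0.1, -0.6, -3.5]
width: 0.0377
```

```bash
python3 -m inch '0 -3 -5 0 0 0 0;0 -4 -11 0 0 0 -2;0 -4 -17 0 0 0 -4;0 -4 -23 0 0 0 -6;0 -4 -29 0 0 0 -8;0 -3 -35 0 0 0 -8;0 -1 -40 0 0 0 -8;0 1.3 -44.5 0 0 0 -8;0 1.3 -44.5 0 0 0 -8;0 1.3 -44.5 0 0 0 -8;0 1.3 -44.5 0 0 0 -8'
python3 - <<'E'
from look import *
f=look("w3.png",["tote","yellow_mat","blue_mat","valve_body"])
E
```

```text
t: 8.62
eef_pos: [0.6126, -0.236, 0.1768]
ee_rot: [3.135, 0.006, 2.806]
force: [0.5, 0.6, -3.6]
width: 0.0378
8.675 [ 0.6128 -0.2359  0.1772] [3.135 0.006 2.806]
tote 0.63 [206.   3. 560. 249.] mean [ 0.488  -0.2537] axis 149.8 rect [ 511. -244.] [229. 328.]
yellow_mat 0.64 [233.  41. 368. 218.] mean [ 0.5754 -0.2895] axis 84.1 rect [ 584. -277.] [160. 114.]
  pt yellow_mat 0.8 [298. 134.] [ 0.5848 -0.2783  0.006 ]
blue_mat 0.86 [379.  38. 513. 212.] mean [ 0.4575 -0.2408] axis 71.5 rect [ 459. -235.] [158. 105.]
  pt blue_mat 0.81 [436. 132.] [ 0.4633 -0.2374  0.006 ]
valve_body 0.75 [246.  82. 326. 353.] mean [ 0.6208 -0.2077] axis 69.5 rect [ 623. -200.] [259.  74.]
```

View pics/w3.png

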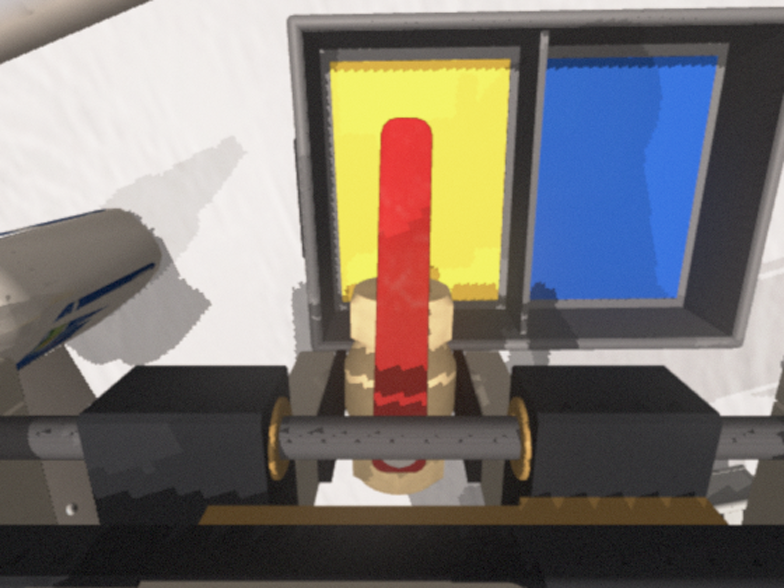

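The valve hangs over the yellow bay with the tote aligned to the tool (yellow mat centre at (415,180)). I'll lower it.

```bash
python3 -m inch '0 -0.1 -0.4 -6 0 0 0;0 -0.1 -0.4 -11 0 0 0;0 -0.1 -0.4 -14 0 0 0;0 -0.1 -0.4 -15.9 0 0 0;0 -0.1 -0.4 -15.9 0 0 0;0 -0.1 -0.4 -15.9 0 0 0'
python3 -m inch '0.54 0 0 0 0 0 0;0.54 0 0 0 0 0 0;0.54 0 0 0 0 0 0;0.54 0 0 5 0 0 0;0.54 0 0 10 0 0 0;0.54 0 0 16 0 0 0;0.54 0 0 20 0 0 0'
python3 - <<'E'
from look import *
f=look("w4.png",["ball_valve","valve_body"])
E
```

```text
t: 9.82
eef_pos: [0.6131, -0.2409, 0.0201]
ee_rot: [3.135, 0.009, 2.805]
force: [-0.4, -0.4, -1.9]
width: 0.0379
t: 10.7
eef_pos: [0.6138, -0.2411, 0.2238]
ee_rot: [3.134, 0.013, 2.806]
force: [0.3, -0.4, -0.4]
width: 0.0476
10.75 [ 0.6157 -0.242   0.2294] [3.134 0.02  2.806]
  pt ball_valve 0.86 [286. 146.] [ 0.6029 -0.2735  0.026 ]
valve_body 0.97 [268.  90. 308. 215.] mean [ 0.6054 -0.2593] axis 70.2 rect [ 604. -267.] [117.  36.]
  pt valve_body 0.62 [287. 175.] [ 0.6109 -0.249   0.045 ]
```

```bash
python3 -m inch '0.52 -4 6 0 0 0 -10;0.52 -7 12 0 0 0 -20;0.52 -9 18 0 0 0 -30;0.52 -11 24 0 0 0 -40;0.52 -11.3 30 0 0 0 -50;0.52 -11.3 36 0 0 0 -60;0.52 -11.3 42 0 0 0 -70;0.52 -11.3 47.4 0 0 0 -80;0.52 -11.3 47.4 -6 0 0 -82;0.52 -11.3 47.4 -11 0 0 -82;0.52 -11.3 47.4 -11 0 0 -82;0.52 -11.3 47.4 -11 0 0 -82' 40
python3 - <<'E'
from look import *
f=look("w5.png",["brass_nipple"])
E
```

```text
t: 12.45
eef_pos: [0.5005, 0.2332, 0.111]
ee_rot: [3.133, 0.009, 1.375]
force: [-0.1, -0.4, 1.0]
width: 0.0454
12.5 [0.5009 0.2336 0.1118] [3.132 0.007 1.374]
brass_nipple 0.92 [266. 190. 304. 265.] mean [0.5046 0.2309] axis 170.7 rect [505. 230.] [26. 54.]
  pt brass_nipple 0.75 [282. 218.] [0.5027 0.2296 0.026 ]
```

View pics/w5.png

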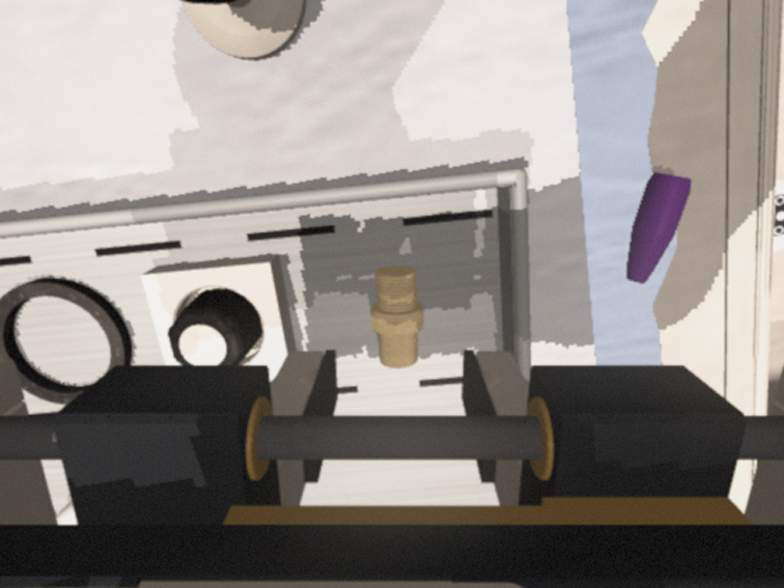

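The nipple (398,315) lies between the fingers, aligned with them.

```bash
python3 -m inch '0.52 0.3 -0.2 -4 0 0 1;0.52 0.3 -0.2 -8.2 0 0 1;0.52 0.3 -0.2 -8.2 0 0 1;0.52 0.3 -0.2 -8.2 0 0 1;0 0.3 -0.2 -8.2 0 0 1;0 0.3 -0.2 -8.2 0 0 1;0 0.3 -0.2 -8.2 0 0 1;0 0.3 -0.2 -8.2 0 0 1' 40
python3 -m inch '0 0 0 2 0 0 0;0 0 0 6 0 0 0;0 0 0 12 0 0 0;0 0 0 15 0 0 0;0 0 0 15 0 0 0'
```

```text
t: 13.6
eef_pos: [0.5043, 0.232, 0.0311]
ee_rot: [3.131, 0.005, 1.391]
force: [-2.5, 0.3, 6.7]
width: 0.0257
t: 14.22
eef_pos: [0.5054, 0.233, 0.1841]
ee_rot: [3.128, 0.001, 1.392]
force: [0.1, 0.7, -1.7]
width: 0.0259
```

```bash
python3 -m inch '0 0.5 -6 0 0 0 -1;0 1 -12 0 0 0 -2;0 1.5 -18 0 0 0 -3;0 2 -24 0 0 0 -4;0 2.5 -30 0 0 0 -5;0 3 -36 0 0 0 -6;0 3.5 -42 0 0 0 -7;0 4 -48 0 0 0 -9;0 4.3 -52.2 0 0 0 -9;0 4.3 -52.2 0 0 0 -9;0 4.3 -52.2 0 0 0 -9'
python3 - <<'E'
from look import *
f=look("w6.png",["yellow_mat","blue_mat","valve_body","brass_nipple"])
E
```

```text
t: 15.6
eef_pos: [0.5476, -0.2888, 0.1828]
ee_rot: [3.13, 0.001, 1.234]
force: [-0.3, 0.1, -1.0]
width: 0.0258
15.65 [ 0.5479 -0.2883  0.1832] [3.129e+00 1.000e-03 1.235e+00]
yellow_mat 0.73 [227. 158. 393. 264.] mean [ 0.5671 -0.2771] axis 78.1 rect [ 586. -277.] [158. 109.]
  pt yellow_mat 0.61 [307. 208.] [ 0.5798 -0.2766  0.006 ]
blue_mat 0.69 [219.  10. 404. 143.] mean [ 0.4602 -0.2352] axis 71.5 rect [ 463. -236.] [159. 113.]
  pt blue_mat 0.78 [309.  81.] [ 0.4647 -0.2371  0.006 ]
valve_body 0.94 [308. 213. 393. 257.] mean [ 0.6043 -0.2437] axis 71.0 rect [ 604. -246.] [77. 40.]
  pt valve_body 0.91 [353. 233.] [ 0.6037 -0.2425  0.045 ]
brass_nipple 0.82 [259. 223. 315. 334.] mean [ 0.6159 -0.3127] axis 161.3 rect [ 633. -319.] [ 53. 119.]
  pt brass_nipple 0.75 [284. 263.] [ 0.6207 -0.3156  0.026 ]
```

View pics/w6.png

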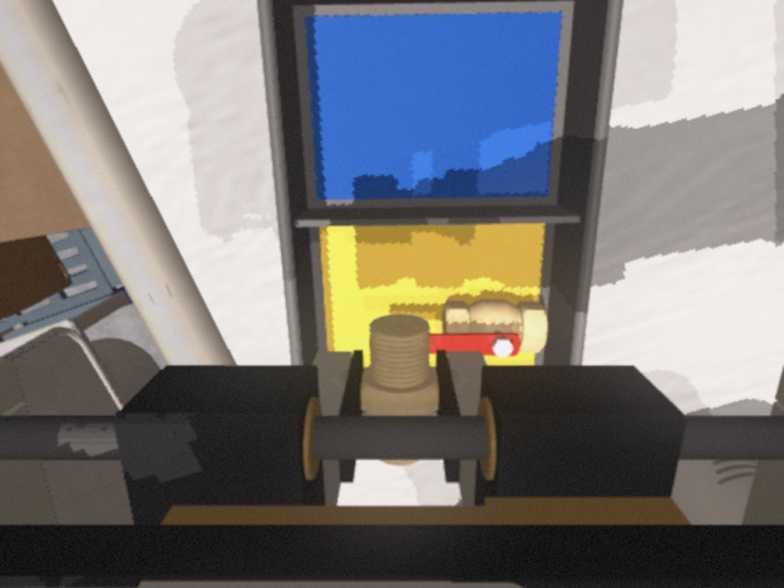

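Yellow bay: the valve lies along the right side at (490,330), leaving room left of centre for the nipple. I'll lower the nipple there.

```bash
python3 -m inch '0 0.2 0 -6 0 0 0;0 0.2 0 -12 0 0 0;0 0.2 0 -15 0 0 0;0 0.2 0 -17 0 0 0;0 0.2 0 -17 0 0 0;0 0.2 0 -17 0 0 0'
python3 -m inch '0.45 0 0 0 0 0 0;0.45 0 0 0 0 0 0;0.45 0 0 0 0 0 0;0.45 0 0 5 0 0 0;0.45 0 0 10 0 0 0;0.45 0 0 16 0 0 0;0.45 0 0 20 0 0 0'
python3 - <<'E'
from look import *
f=look("w7.png",["valve_body","brass_nipple"])
E
```

```text
t: 16.8
eef_pos: [0.551, -0.2886, 0.0151]
ee_rot: [3.127, 0.001, 1.236]
force: [1.8, 0.6, -0.2]
width: 0.0256
t: 17.68
eef_pos: [0.5515, -0.2888, 0.2186]
ee_rot: [3.123, 0.001, 1.236]
force: [2.0, -0.2, -0.3]
width: 0.0392
17.725 [ 0.5534 -0.2899  0.224 ] [3.117e+00 1.000e-03 1.237e+00]
  pt valve_body 0.84 [342. 213.] [ 0.6    -0.2449  0.045 ]
brass_nipple 0.67 [273. 152. 300. 204.] mean [ 0.5465 -0.2868] axis 160.4 rect [ 547. -287.] [25. 49.]
  pt brass_nipple 0.67 [284. 174.] [ 0.5463 -0.2889  0.026 ]
```

```bash
python3 -m inch '0.5 1 3 0 0 0 10;0.5 1 6 0 0 0 20;0.5 1 9 0 0 0 31;0.5 1 12 0 0 0 42;0.5 1 15 0 0 0 53;0.5 1 18 0 0 0 64;0.5 2 22 0 0 0 75;0.5 3 26 0 0 0 86;0.5 3.2 30 0 0 0 97;0.5 3.2 32.5 -2 0 0 107;0.5 3.2 32.5 -6 0 0 117;0.5 3.2 32.5 -9 0 0 127' 35
python3 -m inch '0.5 0 0 -2 0 0 0;0.5 0 0 -2 0 0 0'
python3 - <<'E'
from look import *
f=look("w8.png",["steam_tip"])
E
```

```text
t: 19.42
eef_pos: [0.581, 0.0368, 0.1217]
ee_rot: [3.127, -0.003, -2.824]
force: [-0.1, 0.1, 0.1]
width: 0.0436
t: 19.68
eef_pos: [0.5788, 0.0362, 0.0987]
ee_rot: [3.127, -0.01, -2.825]
force: [-0.1, 0.6, -0.2]
width: 0.0437
19.725 [0.5801 0.0364 0.1004] [ 3.127 -0.007 -2.825]
steam_tip 0.91 [261. 172. 292. 263.] mean [0.5846 0.0368] axis 109.7 rect [585.  36.] [20. 62.]
  pt steam_tip 0.79 [278. 212.] [0.5836 0.0337 0.026 ]
```

View pics/w8.png

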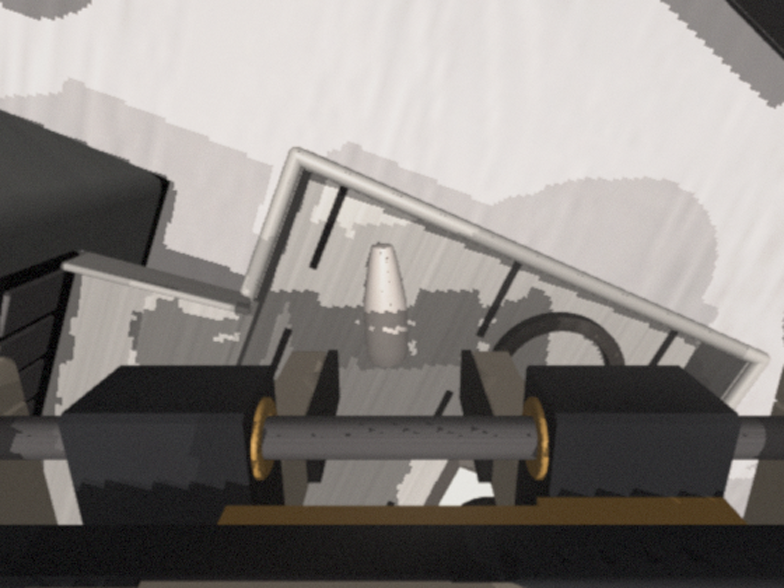

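The steel tip (385,310), light grey and inside the tray, is the one meant. Its thick end points toward the gripper, so I'll grip slightly toward that end.

```bash
python3 -m inch '0.5 0.2 0.6 -4 0 0 0;0.5 0.2 0.6 -7.1 0 0 0;0.5 0.2 0.6 -7.1 0 0 0;0.5 0.2 0.6 -7.1 0 0 0;0 0.2 0.6 -7.1 0 0 0;0 0.2 0.6 -7.1 0 0 0;0 0.2 0.6 -7.1 0 0 0;0 0.2 0.6 -7.1 0 0 0' 35
python3 -m inch '0 0 0 2 0 0 0;0 0 0 6 0 0 0;0 0 0 12 0 0 0;0 0 0 15 0 0 0;0 0 0 15 0 0 0'
```

```text
t: 20.82
eef_pos: [0.5837, 0.0429, 0.0319]
ee_rot: [3.127, -0.002, -2.824]
force: [-1.9, 0.7, 7.3]
width: 0.0208
t: 21.45
eef_pos: [0.5852, 0.0433, 0.1848]
ee_rot: [3.127, 0.003, -2.824]
force: [0.8, 0.3, -1.3]
width: 0.0205
```

```bash
python3 -m inch '0 -2 -4 0 0 0 10;0 -4 -9 0 0 0 20;0 -7 -14 0 0 0 30;0 -9 -19 0 0 0 40;0 -11.5 -23.4 0 0 0 50;0 -11.5 -23.4 0 0 0 53;0 -11.5 -23.4 0 0 0 53;0 -11.5 -23.4 -4 0 0 53;0 -11.5 -23.4 -8 0 0 53;0 -11.5 -23.4 -8 0 0 53'
python3 - <<'E'
from look import *
f=look("w9.png",["yellow_mat","blue_mat","steam_tip","brass_nipple"])
E
```

```text
t: 22.7
eef_pos: [0.4678, -0.1899, 0.1019]
ee_rot: [3.12, 0.002, -1.9]
force: [-0.2, 0.1, 0.3]
width: 0.0206
22.75 [ 0.4695 -0.1903  0.104 ] [ 3.124e+00  2.000e-03 -1.899e+00]
yellow_mat 0.93 [232.   0. 479.  98.] mean [ 0.5601 -0.265 ] axis 71.2 rect [ 558. -269.] [158.  58.]
  pt yellow_mat 0.97 [351.   1.] [ 0.5853 -0.2752  0.006 ]
blue_mat 0.91 [239. 118. 462. 259.] mean [ 0.4683 -0.2436] axis 62.1 rect [ 462. -237.] [159. 113.]
  pt blue_mat 0.6 [346. 192.] [ 0.4637 -0.2376  0.006 ]
steam_tip 0.78 [264. 192. 305. 297.] mean [ 0.4452 -0.1823] axis 162.1 rect [ 447. -183.] [31. 80.]
  pt steam_tip 0.75 [288. 244.] [ 0.4455 -0.1846  0.026 ]
brass_nipple 0.62 [366.   1. 417.  86.] mean [ 0.5517 -0.2835] axis 160.3 rect [ 551. -283.] [26. 45.]
  pt brass_nipple 0.72 [382.  50.] [ 0.5506 -0.2815  0.026 ]
```

View pics/w9.png

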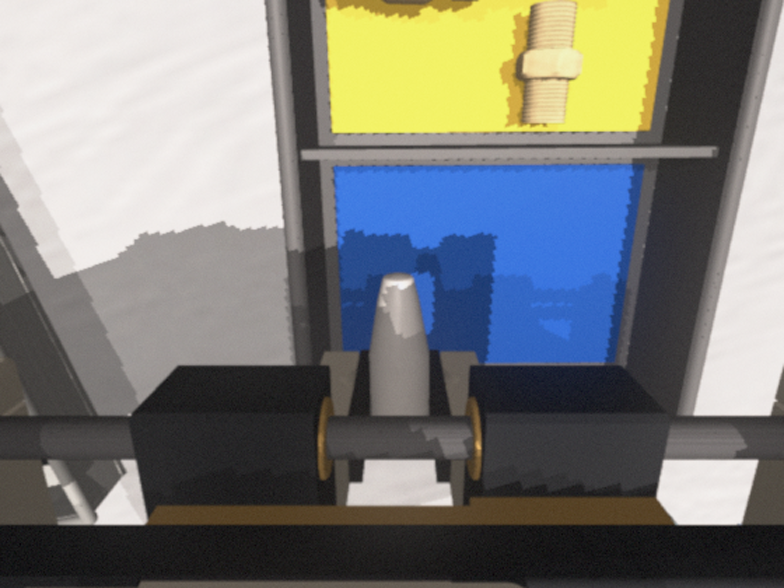

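The nipple lies well inside the yellow bay (550,65), and the tip is over the blue bay near its left wall. I'll shift 4 mm inward and lower.

```bash
python3 -m inch '0 -0.1 -0.4 -4 0 0 0;0 -0.1 -0.4 -7 0 0 0;0 -0.1 -0.4 -9 0 0 0;0 -0.1 -0.4 -9 0 0 0;0 -0.1 -0.4 -9 0 0 0'
python3 -m inch '0.34 0 0 0 0 0 0;0.34 0 0 0 0 0 0;0.34 0 0 0 0 0 0;0.34 0 0 5 0 0 0;0.34 0 0 10 0 0 0;0.34 0 0 16 0 0 0;0.34 0 0 20 0 0 0'
python3 - <<'E'
from look import *
f=look("w10.png",["steam_tip"])
E
```

```text
t: 23.78
eef_pos: [0.4703, -0.1948, 0.0166]
ee_rot: [3.13, 0.004, -1.899]
force: [0.0, 0.1, 0.4]
width: 0.021
t: 24.65
eef_pos: [0.4708, -0.195, 0.2199]
ee_rot: [3.133, 0.005, -1.899]
force: [1.1, -0.3, 0.1]
width: 0.0297
24.7 [ 0.4729 -0.1957  0.2247] [ 3.139  0.005 -1.898]
  pt steam_tip 0.65 [287. 164.] [ 0.4853 -0.201   0.026 ]
```

```bash
python3 -m inch '0.75 0.5 6 0 0 0 0;0.75 1 12 0 0 0 0;0.75 1.5 18 0 0 0 0;0.75 2 24 0 0 0 0;0.75 2 30 0 0 0 0;0.75 2 33.6 -4 0 0 0;0.75 2 33.6 -8 0 0 0;0.75 2 33.6 -10.5 0 0 0;0.75 2 33.6 -10.5 0 0 0;0.75 2 33.6 -10.5 0 0 0' 25
python3 - <<'E'
from look import *
f=look("w11.png",["black_knob","gasket","nest"])
E
```

```text
t: 26.05
eef_pos: [0.4918, 0.1411, 0.1146]
ee_rot: [3.135, 0.005, -1.899]
force: [-0.1, 0.6, -0.4]
width: 0.0656
26.1 [0.4921 0.1413 0.115 ] [ 3.136  0.006 -1.899]
black_knob 0.92 [256. 190. 312. 252.] mean [0.4974 0.1392] axis 160.2 rect [497. 139.] [36. 43.]
  pt black_knob 0.83 [283. 212.] [0.4936 0.1422 0.032 ]
gasket 0.72 [361. 126. 465. 227.] mean [0.4876 0.0456] axis -146.0 rect [487.  47.] [74. 73.]
nest 0.83 [  1.   0. 524. 298.] mean [0.5512 0.1352] axis 68.7 rect [528. 135.] [358. 199.]
  pt nest 0.67 [284. 211.] [0.4973 0.14   0.044 ]
```

View pics/w11.png

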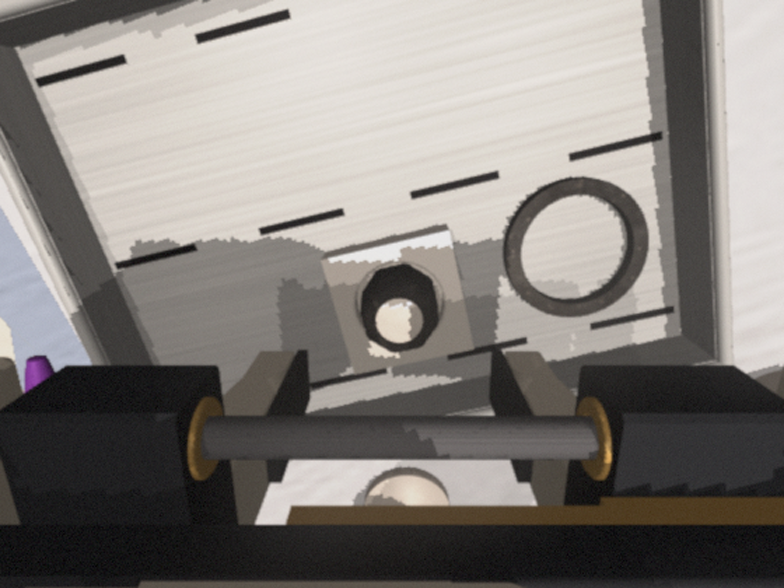

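The knob (400,305) is centred between the fingers and the gasket (577,245) is clear. I'll descend just above the block top.

```bash
python3 -m inch '0.75 0.3 -0.1 -4 0 0 0;0.75 0.3 -0.1 -6.8 0 0 0;0.75 0.3 -0.1 -6.8 0 0 0;0.75 0.3 -0.1 -6.8 0 0 0;0 0.3 -0.1 -6.8 0 0 0;0 0.3 -0.1 -6.8 0 0 0;0 0.3 -0.1 -6.8 0 0 0;0 0.3 -0.1 -6.8 0 0 0' 25
python3 -m inch '0 0 0 1 0 0 0;0 0 0 2.5 0 0 0;0 0 0 5 0 0 0;0 0 0 10 0 0 0;0 0 0 14 0 0 0;0 0 0 14 0 0 0'
```

```text
t: 27.4
eef_pos: [0.4948, 0.1402, 0.0471]
ee_rot: [3.136, 0.007, -1.899]
force: [-0.4, -0.4, 3.9]
width: 0.0392
t: 28.15
eef_pos: [0.4967, 0.1413, 0.1918]
ee_rot: [3.141, 0.013, -1.898]
force: [-0.3, -0.1, -1.1]
width: 0.0392
```

```bash
python3 -m inch '0 -0.5 -6 0 0 0 0;0 -1 -12 0 0 0 0;0 -2 -18 0 0 0 0;0 -3 -24 0 0 0 0;0 -4 -30 0 0 0 0;0 -4.4 -36 0 0 0 0;0 -4.4 -40.7 0 0 0 0;0 -4.4 -40.7 -4 0 0 0;0 -4.4 -40.7 -8 0 0 0;0 -4.4 -40.7 -8 0 0 0;0 -4.4 -40.7 -8 0 0 0'
python3 - <<'E'
from look import *
f=look("w12.png",["blue_mat","steam_tip","black_knob"])
E
```

```text
t: 29.52
eef_pos: [0.4535, -0.2659, 0.1131]
ee_rot: [-3.141, 0.012, -1.898]
force: [-0.3, 0.1, 0.1]
width: 0.0392
29.575 [ 0.4539 -0.2659  0.1135] [-3.14   0.013 -1.898]
blue_mat 0.65 [142. 136. 352. 266.] mean [ 0.474 -0.242] axis 75.2 rect [ 464. -237.] [158. 111.]
blue_mat 0.3 [318. 346. 348. 363.] mean [ 0.3018 -0.2612] axis 82.2 rect [ 304. -261.] [27. 20.]
  pt blue_mat 0.58 [252. 204.] [ 0.4625 -0.2392  0.006 ]
steam_tip 0.69 [180. 167. 210. 244.] mean [ 0.4805 -0.2045] axis 160.4 rect [ 481. -205.] [21. 57.]
  pt steam_tip 0.58 [195. 197.] [ 0.4863 -0.2057  0.026 ]
black_knob 0.57 [245. 225. 324. 293.] mean [ 0.4296 -0.2576] axis 158.8 rect [ 432. -258.] [52. 51.]
  pt black_knob 0.72 [249. 204.] [ 0.4699 -0.2431  0.032 ]
  pt black_knob 0.61 [285. 254.] [ 0.4241 -0.2548  0.032 ]
```

View pics/w12.png

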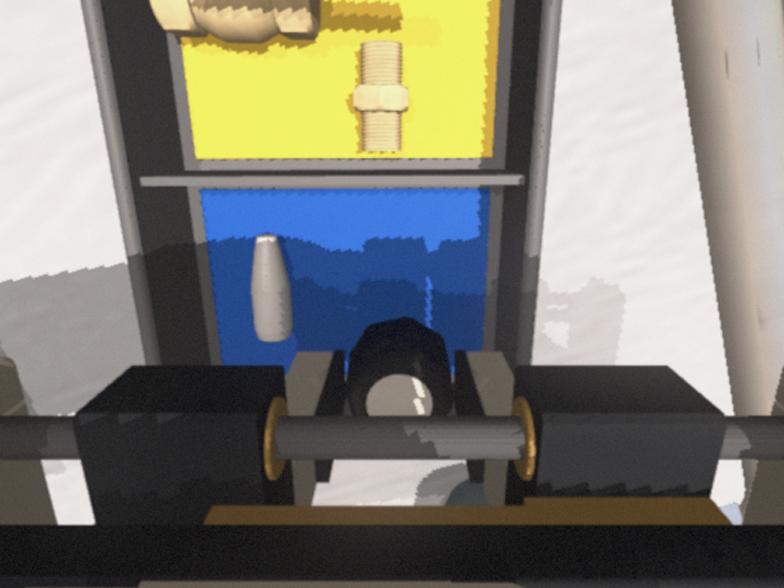

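The tip (270,290) rests in the blue bay and the nipple and valve are in the yellow. The knob hangs over free blue mat, so I'll lower it.

```bash
python3 -m inch '0 0 0 -4 0 0 0;0 0 0 -7 0 0 0;0 0 0 -9.1 0 0 0;0 0 0 -9.1 0 0 0;0 0 0 -9.1 0 0 0'
python3 -m inch '0.55 0 0 0 0 0 0;0.55 0 0 0 0 0 0;0.55 0 0 0 0 0 0;0.55 0 0 5 0 0 0;0.55 0 0 10 0 0 0;0.55 0 0 16 0 0 0;0.55 0 0 20 0 0 0;0.55 0 10 20 0 0 0;0.55 0 10 20 0 0 0;0.55 0 10 20 0 0 0'
python3 - <<'E'
from look import *
H["valve_body"]=.025; H["brass_nipple"]=.02; H["steam_tip"]=.016;H["black_knob"]=.03
f=look("w13.png",["black_knob","steam_tip","brass_nipple","valve_body"])
f=grab_frame("top")
for n,z,p0 in [("gasket",.026,(.491,.056)),("canister",0,(.788,-.122)),("cup",0,(.297,-.25)),("tamper",0,(.341,.195)),("box_cutter",0,(.305,.332)),("black_knob",.02,0),("steam_tip",.01,0),("brass_nipple",.006,0),("valve_body",.025,0)]:
    for d in pinpoint("top",n)[:2]: print(n,round(d["p"],2),ray(f,d["location"],z).round(3)[:2],p0)
print(telemetry.get_state()["qd"].round(3))
E
```

```text
t: 30.5
eef_pos: [0.4534, -0.2657, 0.022]
ee_rot: [-3.141, 0.013, -1.898]
force: [0.8, -1.5, 0.4]
width: 0.0391
t: 31.75
eef_pos: [0.4533, -0.1639, 0.2226]
ee_rot: [-3.14, 0.014, -1.895]
force: [-0.0, -0.6, 0.4]
width: 0.0484
31.8 [ 0.4534 -0.1648  0.2225] [-3.14   0.013 -1.896]
black_knob 0.88 [360. 134. 399. 170.] mean [ 0.4524 -0.2634] axis -143.4 rect [ 452. -263.] [42. 36.]
  pt black_knob 0.69 [375. 150.] [ 0.4556 -0.2574  0.032 ]
steam_tip 0.92 [302. 115. 320. 175.] mean [ 0.4764 -0.1974] axis 161.1 rect [ 478. -198.] [20. 60.]
  pt steam_tip 0.61 [309. 142.] [ 0.4833 -0.1966  0.026 ]
brass_nipple 0.7 [254.   0. 485. 226.] mean [ 0.4736 -0.2644] axis 89.9 rect [ 484. -252.] [212. 222.]
brass_nipple 0.57 [365.  14. 397.  70.] mean [ 0.5514 -0.2898] axis 161.0 rect [ 551. -290.] [29. 49.]
  pt brass_nipple 0.95 [373.  44.] [ 0.5511 -0.2809  0.026 ]
valve_body 0.81 [276.   0. 356.  16.] mean [ 0.5993 -0.2396] axis 70.7 rect [ 598. -238.] [68. 11.]
canister 0.72 [ 0.793 -0.119] (0.788, -0.122)
cup 0.9 [ 0.292 -0.254] (0.297, -0.25)
box_cutter 0.61 [0.304 0.328] (0.305, 0.332)
black_knob 0.37 [ 0.457 -0.269] 0
steam_tip 0.61 [0.491 0.379] 0
steam_tip 0.56 [0.749 0.319] 0
[0.    0.    0.002 0.    0.    0.002]
```

```bash
python3 - <<'E'
from h import *
f=grab_frame("scene"); save(f,"fin.png",[140,90,500,360],2.2)
E
```

```text
(no output)
```

View pics/fin.png

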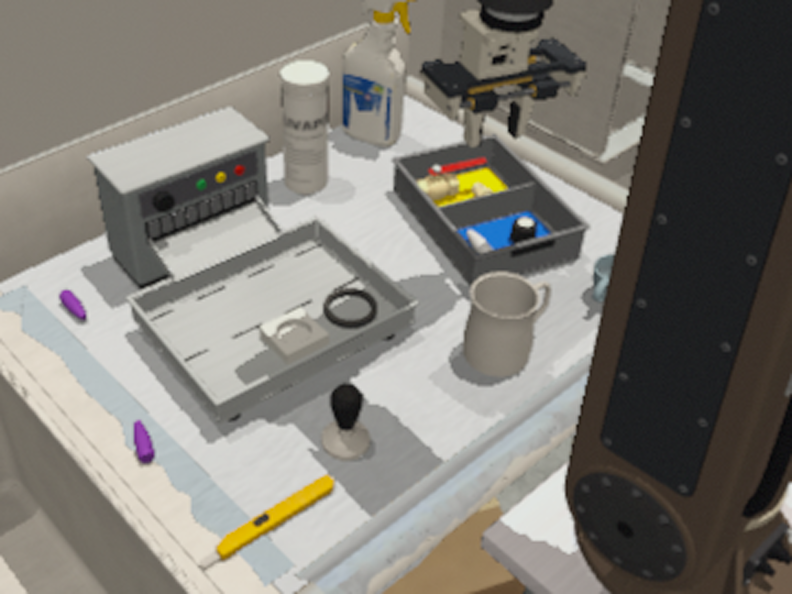

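The scene shows the valve and nipple on yellow, and the tip and knob (standing) on blue. The gasket (350,307) is still in the tray, the bystanders are upright, and the gripper is clear.

```bash
python3 -c "
from station import arm
print(arm.job_done())"
```

```text
the job is handed in; nothing more can be done
None
```

The job is handed in. The brass valve and nipple lie in the yellow-mat bay, and the steel tip and black knob are in the blue-mat bay. Each piece was lowered to within a few millimetres of its mat before I let go. The clock stood at about 32 s of the 72 s allowed.

- **Placement:** After the last release, the wrist camera put all four pieces inside their bays, and the final scene view agreed. The gripper was open and clear above the tote.
- **Bystanders:** The top camera found the tub, cup and box cutter within about 6 mm of their first readings, which is detection noise. The final picture shows them and the tamper upright.
- **Gaps in the checks:** In that last top view the network missed the gasket, tamper, nipple and valve, and for the steam tip it found only the two purple look-alikes. I relied on the wrist view and the final picture for these. The gasket's last measured position, before the knob was lifted, was within 2 mm of where the wrist camera first saw it, and the picture still shows it in the tray. The tamper's position was not re-measured.

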